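Slide the tall flask into its stall on the studio desk

TASK

The tall steel flask is standing about loose on the desk, where the typewriter's carriage or an elbow could knock it over. Push it across the desk top with the fingertips, low on its body so that it slides without tipping, in through the open end of one of the low wooden stall's two bays, all the way until it stands upright against the dividing wall. Do not lift or tip the flask, and leave the other things on the desk where they are.

Things in the scene. Friction and masses are not known exactly. Their poses are not given: they have to be found in the camera images.
- flask: Tall closed steel flask, tallest loose thing on the desk: cylinder 64 mm in diameter, 185 mm high, with shoulder and black stopper 235 mm, about 0.45 kg. Origin: centre of its underside, on the desk; z up. Starts upright, left or right of the stall, outside the open end of a bay. Slides if pushed within 30 mm of the desk, topples if pushed high; round, so two fingertips a little apart steer it best.
- stall: Low double stall of brown wood fixed to the desk, no floor, shaped like an H: a near and a far wall along its y, joined by a dividing wall across the middle; walls 30 mm high, 12 mm thick. It makes two bays, each 92 mm wide (x) and 80 mm deep (y), one open to +y, one to -y (ends at y = +-86 mm). Origin on the desk under the divider. Flask axis at y = +-38 mm when touching the divider.
- cup: Bystander: open stainless steel cup, 74 mm across, 88 mm high. Origin: centre of its underside. Stands on the other side of the stall from the flask.
- bowl: Bystander: grey ceramic bowl of rubber erasers, 120 mm across, 46 mm high, beyond the stall to the right. Origin: centre of its underside.
- pencil_case: Bystander: wooden pencil case 65 x 205 x 32 mm (x, y, z), beyond the stall to the left. Origin: centre of its underside.
- clip: Bystander: yellow plastic clipboard clip, about 45 x 100 x 22 mm, lying in front of the robot, nearer than the stall. Origin: its underside.
- spray_can: Bystander: aluminium spray can with white cap, 52 mm in diameter, 123 mm high, standing beyond the stall. Not the flask. Origin: centre of its underside.
- tape_roll: Bystander: roll of paper tape lying flat, 70 mm across, 24 mm high, in front of the robot, nearer than the stall. Origin: centre of its underside.

How it is judged (in metres and radians):
At the end, for the whole second after the job is handed in: The flask stands upright (within 0.06 rad) and at rest on the desk inside one bay of the stall, between its near and far walls and no more than 10 mm short of touching the dividing wall ((y of flask in the frame of stall between 0.033 and 0.048 m or y of flask in the frame of stall between -0.048 and -0.033 m) and x of flask in the frame of stall between -0.02 and 0.02 m and angle between flask's own z axis and vertical below 0.06 rad and height (world z) of flask below 0.004 m and linear speed of flask below 0.01 m/s).
It fails at once if the flask is tipped (more than 0.25 rad) (angle between flask's own z axis and vertical above 0.25 rad).
It fails at once if the flask is lifted off the desk (its underside's centre more than 12 mm up) (height (world z) of flask above 0.012 m).
It fails at once if another thing on the desk is moved more than 25 mm (distance of any of cup, bowl, pencil_case, clip, spray_can, tape_roll from where it was at the start of the episode above 0.025 m).
It also fails if it takes over 51 s, if anything falls off the work surface, if the arm or the gripper's body presses on something with over 40 N, if the wrist force passes 120 N, or if a joint passes its speed limit or range.

ROBOT

A 6-joint arm with a two-finger parallel gripper is mounted at the origin on the work surface. World frame = base frame: x ahead of the robot, y to its left, z up, the work surface at z = 0. Lengths are in mm, angles in rad, forces in N, time in s.
With the tool pointing down it reaches from about 275 to 725 mm from the base axis. Payload 5.6 kg.
Tool frame: the origin (TCP) lies midway between the tips of the shut fingers; the grasp point (between the pads) lies 19 mm behind it; x points along the fingers, z is the direction in which the jaws open and shut, and the axes are right-handed (so a half turn about x gives the same grasp; the last joint's range is limited). The gripper opens to 85 mm and grips with 20 to 120 N. Pads are 22 mm wide; open, the fingers measure 114 mm over their backs; the gripper's body (76 mm by 85 mm) begins 54 mm behind the grasp point. The pads swing forward as they close: fully open they stand 13 mm farther back than shut.
Start: joints at [1.434, 0.255, 0.108, 0, -1.424, -0.285], TCP at [225.145, 501.799, 231.283] pointing down, gripper open.
Joint ranges: [-2.95, 2.95], [-1.21, 1.97], [-1.09, 1.5], [-2.87, 1.71], [-2.94, -0.07], [-3.05, 3.05]. Speed limits (rad/s): [2.57, 2.57, 3.14, 3.14, 3.14, 3.14].

INTERFACE

Orientations are given as a rotation vector (axis times angle).
In Python, from workcell import sense, eyes, sign_off gives the robot as it stands. The module is installed in compiled form; this text tells all that it offers.
- The arm moves only by the shell command python3 -m crank 'ROWS' [OPENING] [FORCE]. ROWS is a JSON object of lists of equal length, an entry for each row: "travel": the shift along the tool's x, y, z in mm, a list of three; "dr": the turn, a rotation vector about the tool's x, y, z in degrees, a list of three. In form: {"travel": [[dx, dy, dz], ...], "dr": [[wx, wy, wz], ...]}. A call has 1 to 8 rows; each row shifts and turns the pose as measured when the row begins, along the tool's axes as they then stand; what a row does not reach is not made up. A row lasts 1/12 s, in which the tool goes at most 41.7 mm and 7.16 degrees, less where a joint would pass 70% of its speed; a pose out of reach is approached as far as the arm can. A call with a gripper value outside its range is refused whole. OPENING is the opening, from 0 (shut) to 1 (fully open), set as the call begins (- or left out, the last holds). The fingers move at their own pace and stop on an object; FORCE is the grip in N (left out, the last holds). Time passes only in rows, so rows that do not move let the fingers close. It gives the time, the measured TCP pose, the force and the opening at its end, in the units of the state.
- sense(): the state, without advancing time (a new reading comes with each control period).
- eyes.capture(name): name is "scene" or "top" or "wrist"; returns a dict with "img" (480x640x3 uint8, red, green, blue), "fx", "fy", "cx", "cy" (pixels), "distortion" ([k1, k2, p1, p2, k3] as OpenCV has them; the pictures are not rectified), "rvec" (rotation vector, rad) and "tvec" (3), from world to camera coordinates, as OpenCV has them. Camera axes: x right, y down, z forward; pixel columns grow to the right and rows downward; lengths in mm; the calibration is good to about 2 mm. A picture is of the moment at which its call begins. There is no depth.
- sign_off(): hands the job in, once; it reports no verdict.
The state is a dict: "clock": time; "joints": joint angles; "qvel": joint speeds; "effort": joint torques, N m; "position": TCP position; "eef_rot": TCP orientation; "force": force on the tool from outside, world axes, zero at the start; "torque": the same for the moment, N m; "width": finger opening in mm.
Only numpy, scipy, OpenCV 4.12 (cv2) and the standard library are available. Lean on these libraries where they do the work, as an engineer would, in place of code of your own. Each camera call takes 0.05 s, during which the arm holds its last target.

## Working session

There is one attempt and no reset: what is moved stays moved. The work goes in short steps, Python scripts to look and compute and a shell command to move; the robot and the scene stay as the last step left them, time stands still between calls to the robot, and variables do not carry over. Pictures are saved under pics/ and viewed, and the job is handed in when it is done.

```bash
mkdir -p pics
python3 - <<'E'
from workcell import sense, eyes
import cv2
print(sense())
for n in ("scene","top","wrist"):
    c=eyes.capture(n); cv2.imwrite(f"pics/{n}0.png",c["img"][:,:,::-1])
    print(n,{k:v for k,v in c.items() if k!="img"})
E
```

```text
{'clock': 0.0, 'joints': array([ 1.43357878e+00,  2.55752891e-01,  1.06940801e-01, -5.12211705e-04,
       -1.42390108e+00, -2.84590316e-01]), 'qvel': array([-0.00063106, -0.00078351,  0.00022028, -0.00030805, -0.00180081,
        0.00108609]), 'effort': array([ 2.15136347e-04, -3.86631310e+01,  2.37932539e+01,  5.36500946e+00,
       -6.23854750e-03, -4.93679551e-07]), 'position': array([224.90694322, 501.33592756, 230.36175409]), 'eef_rot': array([ 1.51103918,  0.9780006 , -1.51398603]), 'force': array([ 0.09584753,  0.33756163, -0.82231907]), 'torque': array([-0.0103908 , -0.04220574, -0.00754119]), 'width': 85.26735533903597}
scene {'fx': 472.8693172735807, 'fy': 472.8693172735807, 'cx': 312.4528220657807, 'cy': 247.65522882675893, 'distortion': array([-0.09388075,  0.        ,  0.        ,  0.        ,  0.        ]), 'rvec': array([ 1.59569493,  1.77317858, -0.89151763]), 'tvec': array([  48.07151789, -312.22537695, 1436.05198554])}
top {'fx': 602.4425242465221, 'fy': 602.4425242465221, 'cx': 322.7482571595605, 'cy': 237.55841318305514, 'distortion': array([-0.20812887,  0.        ,  0.        ,  0.        ,  0.        ]), 'rvec': array([ 2.19248905, -2.14642153,  0.10143704]), 'tvec': array([ -12.77698911,  581.89121086, 1089.51205111])}
wrist {'fx': 369.67577592887125, 'fy': 369.67577592887125, 'cx': 320.6937781553608, 'cy': 241.11811690683757, 'distortion': array([-0.03820376,  0.        ,  0.        ,  0.        ,  0.        ]), 'rvec': array([-1.60348927,  2.47474759,  0.38331489]), 'tvec': array([548.84426125, -39.09442821, 379.901251  ])}
```

View pics/top0.png

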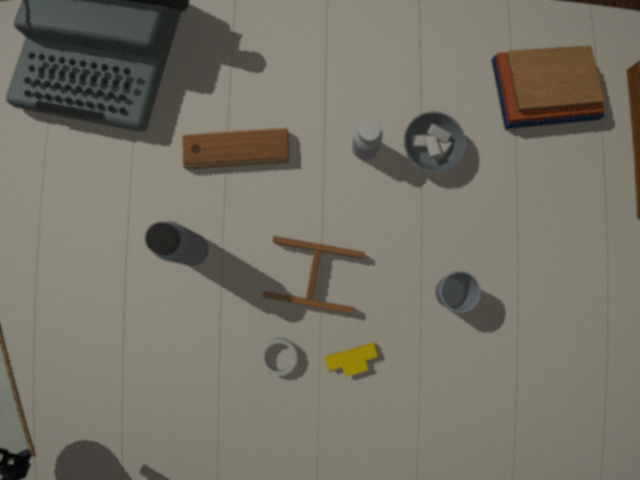

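View pics/scene0.png

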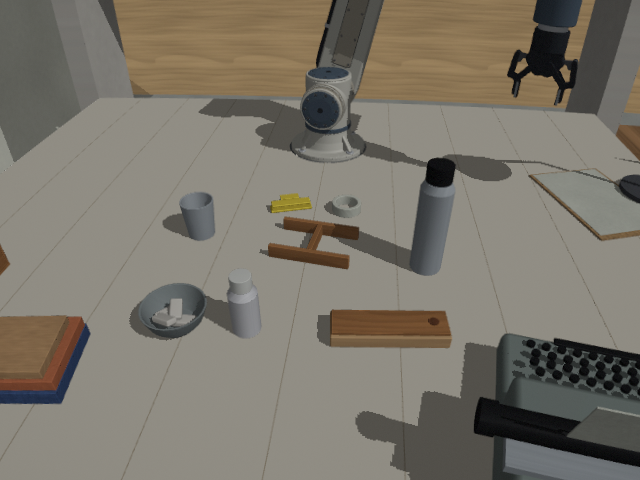

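View pics/wrist0.png

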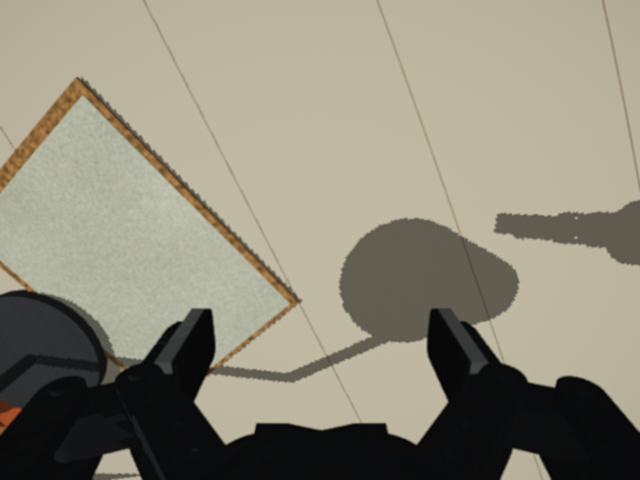

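Top view: flask stopper at about (163,238) and body leaning to (195,250). The stall is an H with its divider at about (314,276), and the bay open to +y faces the flask. The cup is at (458,291) on the far side, tape at (281,357), pencil case at (235,148). Next I measure them.

```bash
cat > h.py <<'E'
import numpy as np, cv2
from workcell import sense, eyes
from scipy.spatial.transform import Rotation as R
def K(c): return np.array([[c["fx"],0,c["cx"]],[0,c["fy"],c["cy"]],[0,0,1.]])
def ray(c,uv):
    p=cv2.undistortPoints(np.array(uv,float).reshape(-1,1,2),K(c),c["distortion"]).reshape(-1,2)
    Rm=cv2.Rodrigues(c["rvec"])[0]; C=-Rm.T@c["tvec"]
    return C,(np.c_[p,np.ones(len(p))])@Rm
def plane(c,uv,z):
    C,d=ray(c,uv); s=(z-C[2])/d[:,2]; return C+d*s[:,None]
def proj(c,X): return cv2.projectPoints(np.array(X,float).reshape(-1,1,3),c["rvec"],c["tvec"],K(c),c["distortion"])[0].reshape(-1,2)
def biggest(m,roi):
    z=np.zeros_like(m); x0,y0,x1,y1=roi; z[y0:y1,x0:x1]=m[y0:y1,x0:x1]
    cs,_=cv2.findContours(z,cv2.RETR_EXTERNAL,cv2.CHAIN_APPROX_NONE); return max(cs,key=cv2.contourArea)
def mid(ct): 
    M=cv2.moments(ct); return [M["m10"]/M["m00"],M["m01"]/M["m00"]]
E
python3 - <<'E'
from h import *
t=eyes.capture("top"); s=eyes.capture("scene")
print("cams",ray(t,[[0,0]])[0],ray(s,[[0,0]])[0])
g=lambda c:cv2.cvtColor(c["img"],cv2.COLOR_RGB2GRAY)
a=biggest((g(t)<50).astype(np.uint8),(135,210,185,260)); e=cv2.minEnclosingCircle(a); print("stopper top",mid(a),e, plane(t,[e[0]],235))
b=biggest((g(s)<50).astype(np.uint8),(415,150,465,190)); print("stopper scene",cv2.boundingRect(b))
hs=cv2.cvtColor(t["img"],cv2.COLOR_RGB2HSV)
m=((hs[...,1]>100)&(hs[...,0]<20)).astype(np.uint8)
ct=biggest(m,(250,225,380,325)); r=cv2.minAreaRect(ct); print("stall",r,cv2.contourArea(ct)); bx=cv2.boxPoints(r); print(plane(t,bx,30), plane(t,[r[0]],30),plane(t,[mid(ct)],25))
v=cv2.resize(t["img"][200:390,130:400],None,fx=2.9,fy=2.9,interpolation=cv2.INTER_NEAREST)[:, :, ::-1].copy()
cv2.imwrite("pics/topz.png",v)
v=cv2.resize(s["img"][150:290,255:470],None,fx=3.7,fy=3.7,interpolation=cv2.INTER_NEAREST)[:, :, ::-1].copy()
cv2.imwrite("pics/scz.png",v)
print("tape",plane(t,[[281,357]],24),"case corner",plane(t,[[183,167],[289,160]],20),"cup",plane(t,[[458,290]],88))
print("flask base from scene",plane(s,[[427,273]],0))
E
```

```text
cams [ 473.37109171   -6.00471779 1140.91230826] [1329.41221063  105.98273454  619.2509154 ]
stopper top [163.5179012345679, 238.89876543209877] ((163.20449829101562, 239.04403686523438), 17.29507827758789) [[554.39425529 243.31329832 235.        ]]
stopper scene (425, 158, 31, 29)
stall ((313.0927734375, 274.4808654785156), (91.76271057128906, 62.01893615722656), 10.124671936035156) 1096.0
[[469.57394006 108.29504937  30.        ]
 [583.0512675   91.27008042  30.        ]
 [556.59227816 -76.77068773  30.        ]
 [443.68221739 -58.61681265  30.        ]] [[513.12369786  15.90568296  30.        ]] [[514.83179603  12.77566557  25.        ]]
tape [[359.49893889  71.8666959   24.        ]] case corner [[713.31496941 270.87234553  20.        ]
 [729.64804526  66.95190508  20.        ]] cup [[ 488.4244418  -240.92617713   88.        ]]
flask base from scene [[580.45607492 249.7893344    0.        ]]
```

View pics/topz.png

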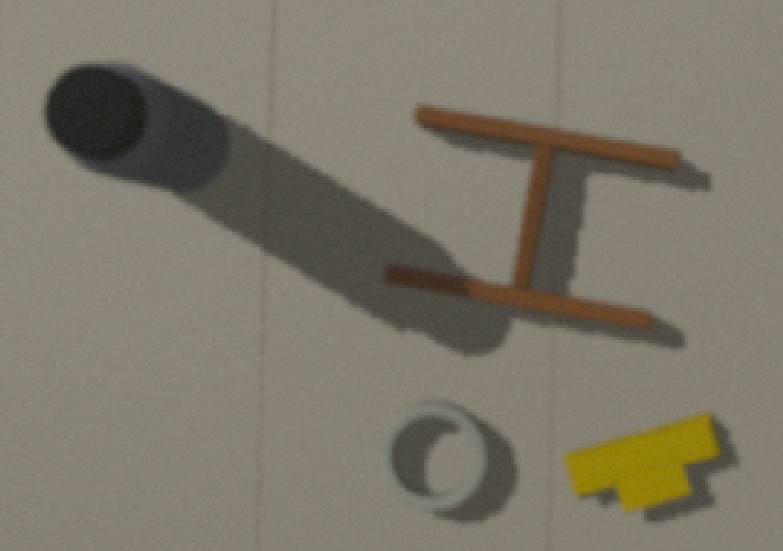

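View pics/scz.png

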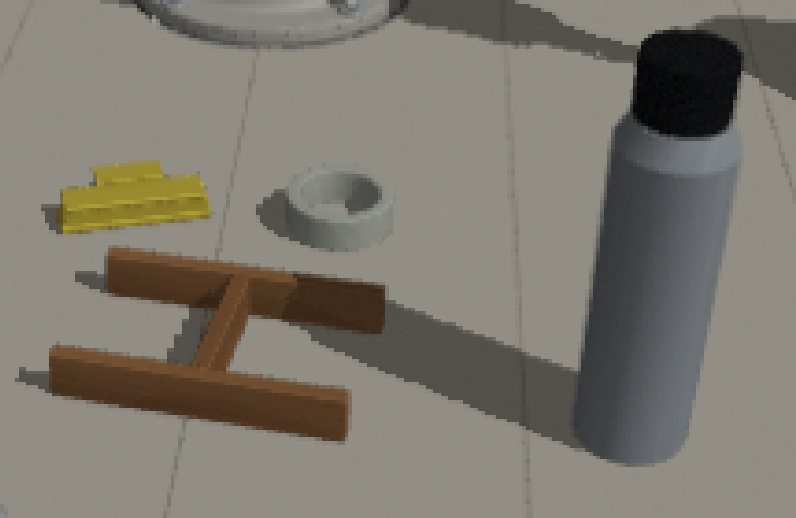

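Zoomed top view: stall wall-top outer corners in the zoom are (415,105), (385,281), (680,152) and (648,327). The divider is at about (533,218). In the scene view the flask's lowest base point is at zoom (633,465). Both views are consistent and the flask is upright.

Run:
```python
from h import *
t=eyes.capture("top"); s=eyes.capture("scene")
z=np.array([[415,105],[385,281],[680,152],[648,327],[533,218]])/2.9+[130,200]-.3
P=plane(t,z,30); print(P)
c=P[:4].mean(0); ya=(P[0]+P[1]-P[2]-P[3])[:2]; ya/=np.linalg.norm(ya); print("stall c",c,"yaw",np.degrees(np.arctan2(-ya[0],ya[1])), np.linalg.norm(P[0]-P[2]),np.linalg.norm(P[0]-P[1]))
# flask: base extremes
q=plane(s,np.array([[633,465]])/3.7+[255,150],0); C=ray(s,[[0,0]])[0]; d=(q[0]-C)[:2]; d/=np.linalg.norm(d); print("flask scene",q[0][:2]+32*d)
for X in ([554,243],[550,246],[546,248]):
    th=np.linspace(0,2*np.pi,60); 
    for nm,c_ in (("top",t),("scene",s)):
        B=proj(c_,np.c_[X[0]+32*np.cos(th),X[1]+32*np.sin(th),0*th]); print(X,nm,B.min(0),B.max(0))
# measured silhouette
print("top meas base right edge x",230/2.9+130,"bottom y",192/2.9+200,"; scene left",574/3.7+255,"right",688/3.7+255,"bottom",465/3.7+150)
c0=c[:2]; xa=np.array([ya[1],-ya[0]])
for X in ([554,243],[550,246],[546,248]): print("in stall",(np.array(X)-c0)@xa,(np.array(X)-c0)@ya)
for y in (38,100,200,260): print(y,c0+y*ya)
```

```text
[[582.99506176  92.33702597  30.        ]
 [470.20909172 108.34202547  30.        ]
 [556.43585372 -77.64787096  30.        ]
 [444.82139463 -59.21994919  30.        ]
 [512.41787794  15.15155197  30.        ]]
stall c [513.61535046  15.95280782  30.        ] yaw -8.748917654989427 172.04725140491598 113.91591217930413
flask scene [557.63386948 253.26358515]
[554, 243] top [179.32157997 234.28260118] [212.01245349 267.53778505]
[554, 243] scene [407.15816739 255.07177185] [438.29028331 274.60728526]
[550, 246] top [177.71662715 236.31946636] [210.39178008 269.58470929]
[550, 246] scene [408.5138323  254.00321655] [439.55480237 273.42131621]
[546, 248] top [176.61881492 238.36765112] [209.28587417 271.64519155]
[546, 248] scene [409.38011096 252.91355342] [440.32745811 272.21285198]
top meas base right edge x 209.31034482758622 bottom y 266.2068965517241 ; scene left 410.1351351351351 right 440.94594594594594 bottom 275.6756756756757
in stall 5.379800688154404 230.5480538614541
in stall 0.970029005644939 232.90472815123994
in stall -3.287637961329125 234.27303805704997
38 [519.39532965  53.51065441]
100 [528.82582201 114.78924622]
200 [544.03629356 213.62568462]
260 [553.1625765  272.92754766]
```

```bash
cat >> h.py <<'E'
C0=np.array([513.6,16.0]); YA=np.array([np.sin(np.radians(8.75)),np.cos(np.radians(8.75))]); XA=np.array([YA[1],-YA[0]])
def st(p): p=np.array(p)[:2]-C0; return p@XA,p@YA
def wld(x,y): return C0+x*XA+y*YA
def Rt(tilt,yaw=0):
    a=np.radians(tilt); x=np.r_[-YA*np.sin(a),-np.cos(a)]
    z=np.r_[XA,0]; 
    cur=R.from_rotvec(sense()["eef_rot"]).as_matrix()
    if cur[:,2]@z<0: z=-z
    return np.c_[x,np.cross(z,x),z]
def go(sx,sy,z,tilt,world=None):
    s=sense(); T=R.from_rotvec(s["eef_rot"]).as_matrix(); p=s["position"]
    g=np.r_[wld(sx,sy),z] if world is None else np.array(world,float)
    d=g-p; print("t",round(s["clock"],2),"pos",p.round(1),"stall",np.round(st(p),1),"F",s["force"].round(1),"w",s["width"].round(1))
    print(" tool travel",(T.T@d).round(1),"dist",np.linalg.norm(d).round(1)," dr",np.degrees(R.from_matrix(T.T@Rt(tilt)).as_rotvec()).round(1))
    print(" tool axes",T.T.round(2).tolist())
E
python3 - <<'E'
from h import *
print(st([555.5,247]))
go(0,0,0,40,world=(440,400,180))
E
```

```text
(np.float64(6.271845078728397), np.float64(234.68547879941022))Traceback (most recent call last):
  File "<stdin>", line 3, in <module>
  File "h.py", line 29, in go
    d=g-p; print("t",round(s["clock"],2),"pos",p.round(1),"stall",np.round(st(p),1),"F",s["force"].round(1),"w",s["width"].round(1))
                                                                                                                ^^^^^^^^^^^^^^^^
AttributeError: 'float' object has no attribute 'round'
```

```bash
sed -i 's/s\["width"\].round(1)/round(s["width"],1)/' h.py
python3 - <<'E'
from h import *
go(0,0,0,40,world=(420,410,190))
E
```

```text
t 0.35 pos [225.1 501.7 231.1] stall [-359.   436.2] F [-0.1  0.1 -0.5] w 85.3
 tool travel [ 41.1 215.3   3.9] dist 219.3  dr [ 71.4 -26.   34.1]
 tool axes [[-0.0, -0.0, -1.0], [0.91, -0.41, 0.0], [-0.41, -0.91, 0.0]]
```

```bash
python3 -m crank '{"travel":[[5,27,0.5],[5,27,0.5],[5,27,0.5],[5,27,0.5],[5,27,0.5],[5,27,0.5],[5,27,0.5],[5,27,0.5]],"dr":[[0,0,0],[0,0,0],[0,0,0],[0,0,0],[0,0,0],[0,0,0],[0,0,0],[0,0,0]]}' 0.35 40
python3 -m crank '{"travel":[[0,0,0],[0,0,0],[0,0,0],[0,0,0],[0,0,0],[0,0,0],[0,0,0],[0,0,0]],"dr":[[6,-2.2,2.8],[6,-2.2,2.8],[6,-2.2,2.8],[6,-2.2,2.8],[6,-2.2,2.8],[6,-2.2,2.8],[6,-2.2,2.8],[6,-2.2,2.8]]}'
python3 - <<'E'
from h import *
go(0,0,0,40,world=(420,410,190))
E
```

```text
clock: 1.02
position: [424.5, 409.8, 190.4]
eef_rot: [1.508, 0.989, -1.505]
force: [-0.5, 0.9, -0.5]
width: 29.6
clock: 1.68
position: [431.4, 402.8, 192.1]
eef_rot: [1.802, -0.204, -1.873]
force: [0.5, 0.5, -0.2]
width: 30.2
t 1.68 pos [431.4 402.8 192.1] stall [-140.   369.8] F [ 0.5  0.5 -0.2] w 30.2
 tool travel [ -1.8 -10.2   9. ] dist 13.7  dr [22.4 -8.1 11.3]
 tool axes [[0.03, -0.47, -0.88], [0.27, -0.85, 0.46], [-0.96, -0.25, 0.1]]
```

```bash
python3 -m crank '{"travel":[[0,0,0],[0,0,0],[0,0,0],[0,0,0]],"dr":[[5.6,-2,2.8],[5.6,-2,2.8],[5.6,-2,2.8],[5.6,-2,2.8]]}'
python3 - <<'E'
from h import *
go(0,0,0,40,world=(520,345,90))
go(4,292,40,40)
c=eyes.capture("scene"); cv2.imwrite("pics/s1.png",c["img"][:,:,::-1])
E
```

```text
clock: 2.02
position: [430.2, 404.2, 192.0]
eef_rot: [1.813, -0.846, -1.908]
force: [0.6, 0.3, -1.0]
width: 29.6
t 2.02 pos [430.2 404.2 192. ] stall [-141.5  371. ] F [ 0.6  0.3 -1. ] w 29.6
 tool travel [106.6 -33.8 -97.4] dist 148.3  dr [-1.   0.1 -0.5]
 tool axes [[-0.1, -0.64, -0.76], [-0.13, -0.75, 0.65], [-0.99, 0.17, -0.01]]
t 2.02 pos [430.2 404.2 192. ] stall [-141.5  371. ] F [ 0.6  0.3 -1. ] w 29.6
 tool travel [ 166.8  -41.1 -145. ] dist 224.8  dr [-1.   0.1 -0.5]
 tool axes [[-0.1, -0.64, -0.76], [-0.13, -0.75, 0.65], [-0.99, 0.17, -0.01]]
```

View pics/s1.png

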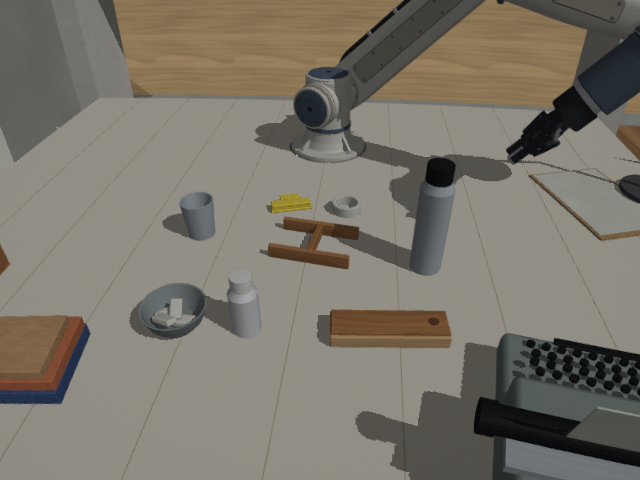

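The gripper is tilted, tips at (515,155) pointing toward the flask side; nothing has moved.

```bash
python3 -m crank '{"travel":[[13.3,-4.2,-12.2],[13.3,-4.2,-12.2],[13.3,-4.2,-12.2],[13.3,-4.2,-12.2],[13.3,-4.2,-12.2],[13.3,-4.2,-12.2],[13.3,-4.2,-12.2],[13.3,-4.2,-12.2]],"dr":[[0,0,0],[0,0,0],[0,0,0],[0,0,0],[0,0,0],[0,0,0],[0,0,0],[0,0,0]]}'
python3 - <<'E'
from h import *
go(6,292,30,40)
go(6,292,10,40)
E
```

```text
clock: 2.73
position: [523.8, 345.8, 80.8]
eef_rot: [1.809, -0.831, -1.907]
force: [0.2, 0.1, -0.1]
width: 29.8
t 2.73 pos [523.8 345.8  80.8] stall [-40.1 327.5] F [ 0.2  0.1 -0.1] w 29.8
 tool travel [ 61.8  -6.1 -46. ] dist 77.3  dr [-0.3 -0.1 -0.4]
 tool axes [[-0.1, -0.64, -0.76], [-0.12, -0.75, 0.65], [-0.99, 0.16, -0.01]]
t 2.73 pos [523.8 345.8  80.8] stall [-40.1 327.5] F [ 0.2  0.1 -0.1] w 29.8
 tool travel [ 77.1 -19.1 -45.9] dist 91.7  dr [-0.3 -0.1 -0.4]
 tool axes [[-0.1, -0.64, -0.76], [-0.12, -0.75, 0.65], [-0.99, 0.16, -0.01]]
```

```bash
python3 -m crank '{"travel":[[11,-1,-8],[11,-1,-8],[11,-1,-8],[11,-1,-8],[11,-1,-8]],"dr":[[0,0,0],[0,0,0],[0,0,0],[0,0,0],[0,0,0]]}'
python3 - <<'E'
from h import *
go(6,288,11,40)
c=eyes.capture("scene"); cv2.imwrite("pics/s2.png",cv2.resize(c["img"][140:320,320:560],None,fx=3.3,fy=3.3)[:,:,::-1])
c=eyes.capture("top"); cv2.imwrite("pics/t2.png",cv2.resize(c["img"][180:380,80:346],None,fx=3,fy=3)[:,:,::-1])
E
```

```text
clock: 3.15
position: [561.4, 305.6, 31.7]
eef_rot: [1.808, -0.818, -1.908]
force: [0.3, -0.0, -0.2]
width: 30.5
t 3.15 pos [561.4 305.6  31.7] stall [  3.1 293.5] F [ 0.3 -0.  -0.2] w 30.5
 tool travel [19.4 -9.1 -2.8] dist 21.6  dr [ 0.2 -0.2 -0.2]
 tool axes [[-0.09, -0.64, -0.76], [-0.11, -0.76, 0.65], [-0.99, 0.15, -0.0]]
```

View pics/s2.png

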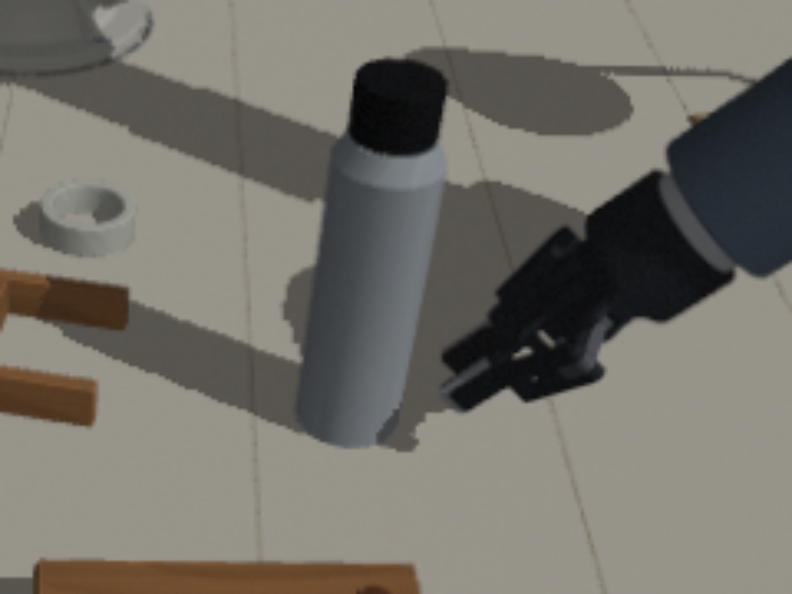

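View pics/t2.png

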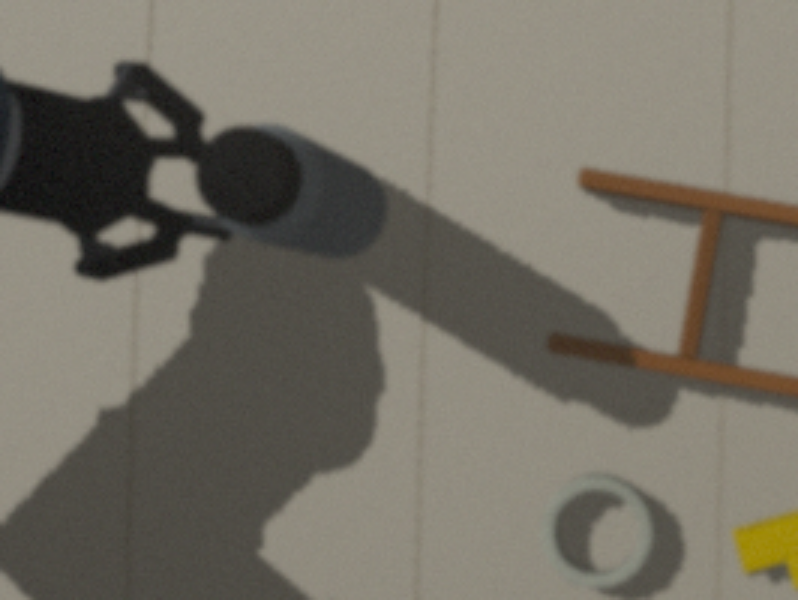

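Scene view: tips sit at (455,390) just right of the flask base at (350,430) in the zoom, with a clear gap. The top view shows the fingers straddling the flask's axis line. Lowering to push height.

```bash
python3 -m crank '{"travel":[[6.4,-3,-1],[6.4,-3,-1],[6,-3,-1],[0,0,0]],"dr":[[0,0,0],[0,0,0],[0,0,0],[0,0,0]]}'
python3 - <<'E'
from h import *
go(6,278,11,40)
go(0,76,11,40)
E
```

```text
clock: 3.58
position: [563.5, 298.9, 9.2]
eef_rot: [1.807, -0.82, -1.909]
force: [-0.3, -0.2, -0.1]
width: 30.0
t 3.58 pos [563.5 298.9   9.2] stall [  6.3 287.2] F [-0.3 -0.2 -0.1] w 30.0
 tool travel [4.5 8.2 0.3] dist 9.4  dr [ 0.1 -0.1 -0.2]
 tool axes [[-0.1, -0.64, -0.76], [-0.11, -0.75, 0.65], [-0.99, 0.15, 0.0]]
t 3.58 pos [563.5 298.9   9.2] stall [  6.3 287.2] F [-0.3 -0.2 -0.1] w 30.0
 tool travel [135.  162.4   7. ] dist 211.3  dr [ 0.1 -0.1 -0.2]
 tool axes [[-0.1, -0.64, -0.76], [-0.11, -0.75, 0.65], [-0.99, 0.15, 0.0]]
```

```bash
python3 -m crank '{"travel":[[2,2.4,0],[2,2.4,0],[2,2.4,0],[2,2.4,0],[2,2.4,0],[2,2.4,0],[2,2.4,0],[2,2.4,0]],"dr":[[0,0,0],[0,0,0],[0,0,0],[0,0,0],[0,0,0],[0,0,0],[0,0,0],[0,0,0]]}'
cat > look.py <<'E'
import sys
from h import *
n=sys.argv[1]
t=eyes.capture("top"); s=eyes.capture("scene")
v=np.zeros((400,800,3),np.uint8)
a=cv2.resize(t["img"][190:330,120:400],None,fx=1.42,fy=1.42); b=cv2.resize(s["img"][140:320,260:500],None,fx=1.66,fy=1.66)
v[:a.shape[0],:a.shape[1]]=a; v[:b.shape[0],400:400+b.shape[1]]=b
cv2.imwrite(f"pics/{n}.png",v[:300,:,::-1])
b=biggest((cv2.cvtColor(s["img"],cv2.COLOR_RGB2GRAY)<50).astype(np.uint8),(300,140,470,178)); x,y,w,h=cv2.boundingRect(b)
top=[x+w/2-.5,y]
# top disc rim far edge at z=235: back-most point + 26mm toward the camera
q=plane(s,[top],235)[0]; C=ray(s,[[0,0]])[0]; d=(C-q)[:2]; d/=np.linalg.norm(d); f=q[:2]+26*d
print("stopper bb",(x,y,w,h),"flask(scene stopper)",f.round(1),"stall",np.round(st(f),1))
go(0,76,11,40)
E
python3 look.py p1
```

```text
clock: 4.25
position: [560.3, 275.4, 10.0]
eef_rot: [1.815, -0.812, -1.907]
force: [2.5, 2.2, -1.4]
width: 30.0
stopper bb (422, 157, 29, 21) flask(scene stopper) [559.7 234.6] stall [ 12.3 223.1]
t 4.35 pos [560.2 274.9  10.2] stall [  6.7 263. ] F [ 1.1  1.8 -1.9] w 29.7
 tool travel [119.4 143.9   8. ] dist 187.1  dr [ 0.2 -0.4  0.1]
 tool axes [[-0.09, -0.64, -0.77], [-0.11, -0.76, 0.64], [-0.99, 0.15, -0.0]]
```

View pics/p1.png

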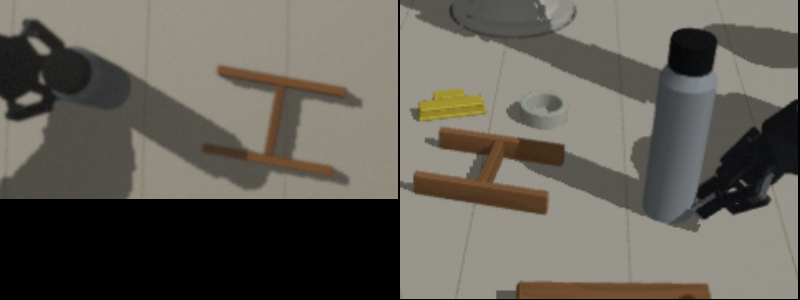

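Contact made: the flask is upright, tips against its base at right in the scene view. Pushing on in steps and steering gently toward the bay's centreline.

```bash
python3 -m crank '{"travel":[[2.5,3,0.2],[2.5,3,0.2],[2.5,3,0.2],[2.5,3,0.2],[2.5,3,0.2],[2.5,3,0.2],[2.5,3,0.2],[2.5,3,0.2]],"dr":[[0,0,0],[0,0,0],[0,0,0],[0,0,0],[0,0,0],[0,0,0],[0,0,0],[0,0,0]]}'
python3 look.py p2
```

```text
clock: 5.02
position: [553.7, 242.9, 10.2]
eef_rot: [1.817, -0.81, -1.907]
force: [0.7, 3.5, -0.4]
width: 29.9
stopper bb (403, 155, 29, 23) flask(scene stopper) [555.4 201.8] stall [ 13. 190.]
t 5.12 pos [553.6 242.4  10.4] stall [  5.1 229.9] F [ 0.   1.2 -0.5] w 30.0
 tool travel [ 98.  118.6   6.2] dist 154.0  dr [ 0.2 -0.4  0.2]
 tool axes [[-0.09, -0.63, -0.77], [-0.11, -0.76, 0.64], [-0.99, 0.14, -0.0]]
```

View pics/p2.png

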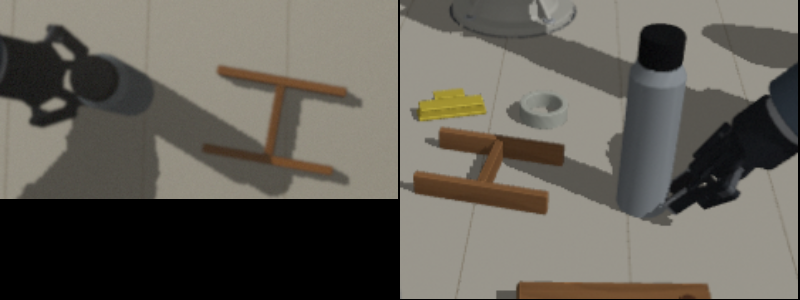

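Run:
```python
from h import *
t=eyes.capture("top"); s=eyes.capture("scene")
cv2.imwrite("pics/tz3.png",cv2.resize(t["img"][215:295,140:260],None,fx=6,fy=6)[:,:,::-1])
```

```text
(no output)
```

View pics/tz3.png

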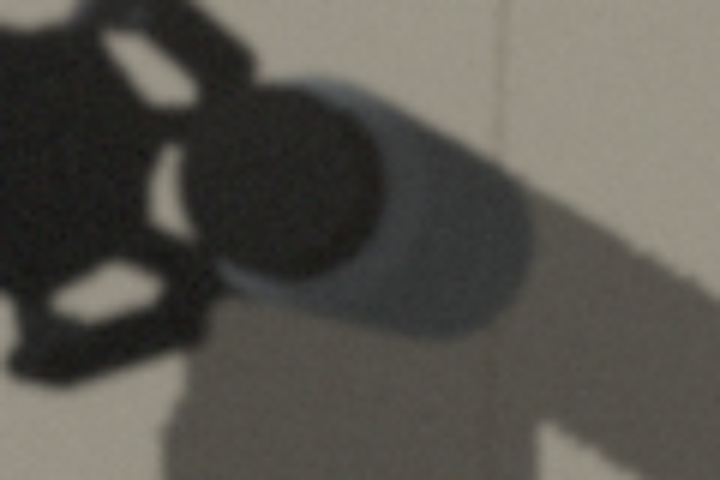

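Zoomed top view: stopper disc centred at about (283,183), base right extreme at x≈532 and bottom extreme at y≈340.

Run:
```python
from h import *
t=eyes.capture("top")
p=np.array([[283,183]])/6+[140,215]; q=plane(t,p-.4,235)[0]; print("stopper",q,np.round(st(q),1))
q=plane(t,np.array([[532,240],[435,340]])/6+[140,215]-.4,0); f=(q[1][0]+32,q[0][1]+32); print("base",f,np.round(st(f),1))
```

```text
stopper [545.90528607 205.84703915 235.        ] [  3.  192.6]
base (np.float64(547.7299194745056), np.float64(211.31717704447613)) [  4.  198.2]
```

Flask is at stall x≈+4, y≈195, nested between the fingers. Continue.

```bash
python3 -m crank '{"travel":[[2.5,3,0.3],[2.5,3,0.3],[2.5,3,0.3],[2.5,3,0.3],[2.5,3,0.3],[2.5,3,0.3],[2.5,3,0.3],[2.5,3,0.3]],"dr":[[0,0,0],[0,0,0],[0,0,0],[0,0,0],[0,0,0],[0,0,0],[0,0,0],[0,0,0]]}'
python3 -m crank '{"travel":[[2.5,3,0.2],[2.5,3,0.2],[2.5,3,0.2],[2.5,3,0.2],[2.5,3,0.2],[2.5,3,0.2],[2.5,3,0.2],[2.5,3,0.2]],"dr":[[0,0,0],[0,0,0],[0,0,0],[0,0,0],[0,0,0],[0,0,0],[0,0,0],[0,0,0]]}'
python3 look.py p4
python3 - <<'E'
from h import *
t=eyes.capture("top")
cv2.imwrite("pics/tz4.png",cv2.resize(t["img"][215:335,180:370],None,fx=4,fy=4)[:,:,::-1])
E
```

```text
clock: 5.93
position: [547.6, 212.3, 10.3]
eef_rot: [1.823, -0.806, -1.905]
force: [0.5, 2.7, 0.3]
width: 29.9
clock: 6.6
position: [540.9, 178.0, 10.3]
eef_rot: [1.823, -0.806, -1.906]
force: [1.0, 2.9, 0.4]
width: 29.3
stopper bb (368, 150, 27, 28) flask(scene stopper) [541.4 138.5] stall [  8.8 125.3]
t 6.7 pos [540.6 177.4  10.4] stall [  2.2 163.7] F [0.  1.5 0.6] w 30.0
 tool travel [55.4 67.9  3. ] dist 87.7  dr [ 0.2 -0.6  0.4]
 tool axes [[-0.09, -0.63, -0.77], [-0.11, -0.76, 0.64], [-0.99, 0.14, -0.01]]
```

View pics/tz4.png

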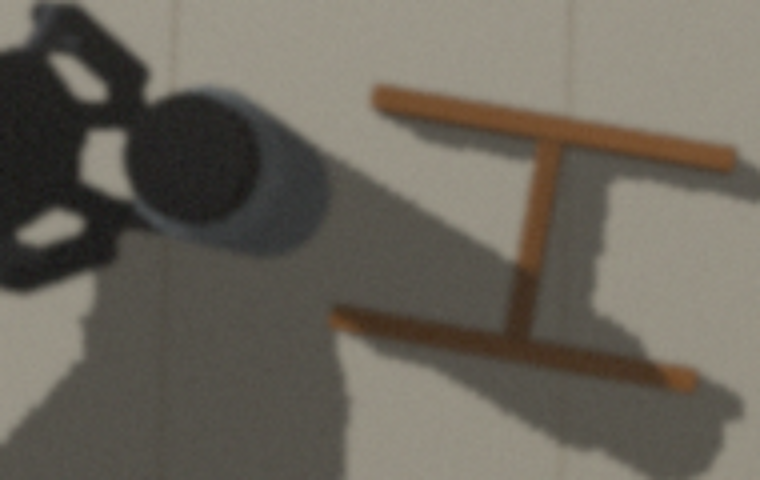

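View pics/p4.png

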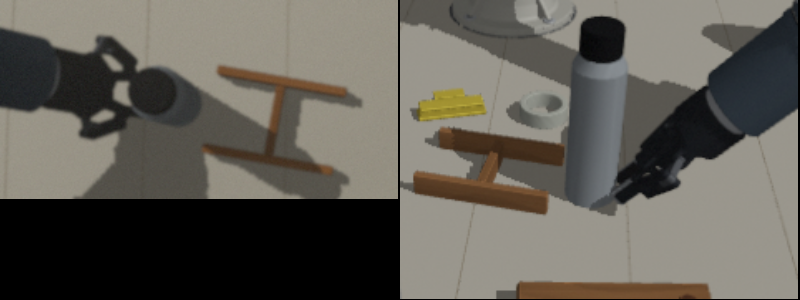

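The flask is upright and centred on the bay line: base centre about (265,193) in the zoom, with the centreline there at y≈194. Pushing into the bay.

```bash
python3 -m crank '{"travel":[[2.5,3,0.1],[2.5,3,0.1],[2.5,3,0.1],[2.5,3,0.1],[2.5,3,0.1],[2.5,3,0.1],[2.5,3,0.1],[2.5,3,0.1]],"dr":[[0,0,0],[0,0,0],[0,0,0],[0,0,0],[0,0,0],[0,0,0],[0,0,0],[0,0,0]]}'
python3 -m crank '{"travel":[[2.5,3,0.1],[2.5,3,0.1],[2.5,3,0.1],[2.5,3,0.1],[2.5,3,0.1],[1.3,1.5,0]],"dr":[[0,0,0],[0,0,0],[0,0,0],[0,0,0],[0,0,0],[0,0,0]]}'
python3 look.py p5
python3 - <<'E'
from h import *
t=eyes.capture("top")
cv2.imwrite("pics/tz5.png",cv2.resize(t["img"][215:335,180:370],None,fx=4,fy=4)[:,:,::-1])
E
```

```text
clock: 7.42
position: [535.8, 145.6, 10.3]
eef_rot: [1.825, -0.805, -1.905]
force: [0.2, 2.9, 0.0]
width: 30.1
clock: 7.92
position: [531.7, 121.4, 10.2]
eef_rot: [1.824, -0.805, -1.905]
force: [0.3, 3.2, 0.9]
width: 30.1
stopper bb (420, 140, 50, 38) flask(scene stopper) [482.8 258.5] stall [-67.3 235. ]
t 8.02 pos [531.6 121.3  10.3] stall [  1.8 106.8] F [ 0.6  1.4 -0.3] w 29.9
 tool travel [19.1 24.2  2.1] dist 30.9  dr [ 0.2 -0.7  0.4]
 tool axes [[-0.08, -0.63, -0.77], [-0.11, -0.76, 0.64], [-0.99, 0.14, -0.01]]
```

View pics/tz5.png

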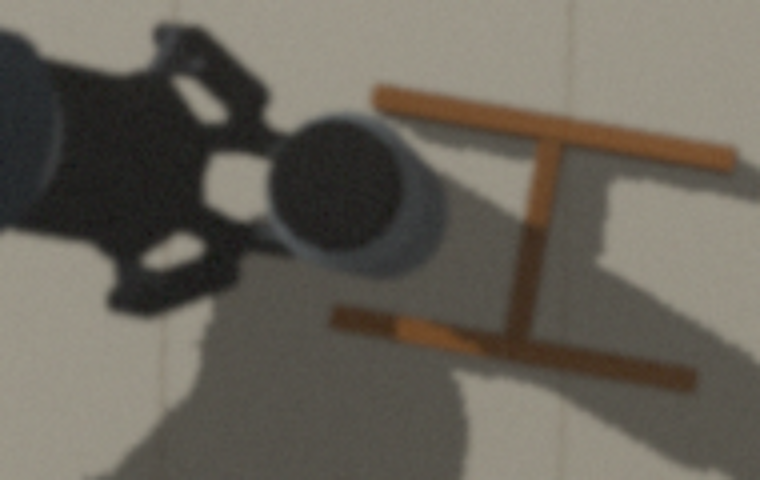

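View pics/p5.png

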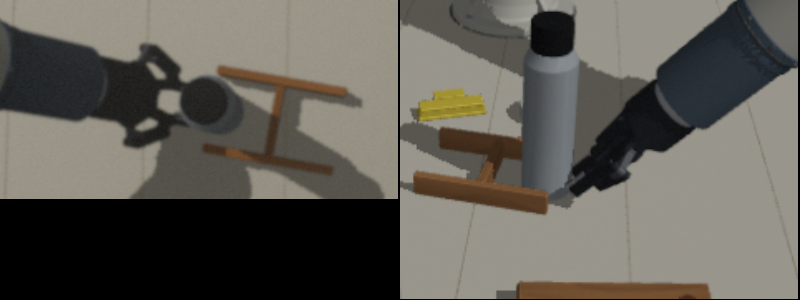

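The flask base is well inside the bay mouth and centred, base right edge at (445,210) and divider at (530,240) in the zoom. About 30 mm remain, so I go slower.

```bash
python3 -m crank '{"travel":[[1.6,2,0.2],[1.6,2,0.2],[1.6,2,0.2],[1.6,2,0.2],[1.6,2,0.2],[1.6,2,0.2],[1.6,2,0.2],[1.6,2,0.2]],"dr":[[0,0,0],[0,0,0],[0,0,0],[0,0,0],[0,0,0],[0,0,0],[0,0,0],[0,0,0]]}'
python3 look.py p6
python3 - <<'E'
from h import *
t=eyes.capture("top")
cv2.imwrite("pics/tz6.png",cv2.resize(t["img"][215:335,180:370],None,fx=4,fy=4)[:,:,::-1])
E
```

```text
clock: 8.73
position: [527.5, 101.1, 10.3]
eef_rot: [1.826, -0.803, -1.904]
force: [0.9, 2.8, -0.4]
width: 29.9
stopper bb (407, 140, 63, 38) flask(scene stopper) [484.3 246.2] stall [-63.9 223. ]
t 8.83 pos [527.3 100.7  10.4] stall [ 0.6 85.8] F [ 0.9  1.3 -1.4] w 30.0
 tool travel [5.7 7.9 0.8] dist 9.8  dr [ 0.2 -0.8  0.5]
 tool axes [[-0.08, -0.63, -0.77], [-0.11, -0.76, 0.64], [-0.99, 0.14, -0.01]]
```

View pics/tz6.png

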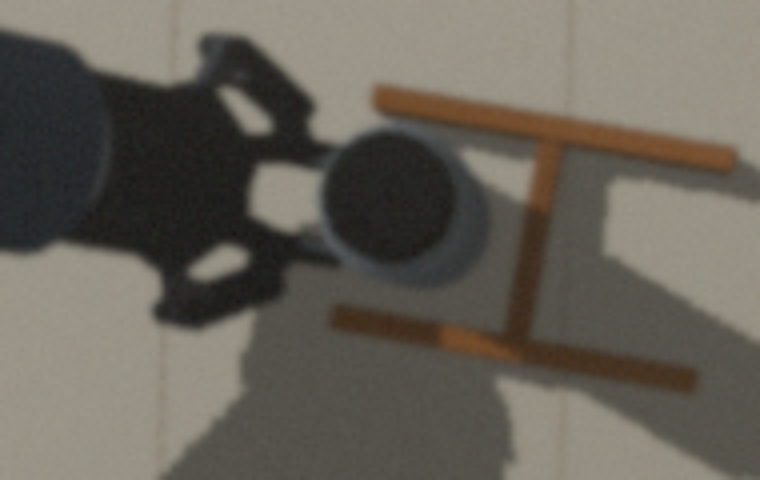

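Base edge is at (490,215) and the divider's near face at about (520,220) in the zoom, about 12 mm left. Creeping up while watching the force.

```bash
python3 -m crank '{"travel":[[1,1.2,0.1],[1,1.2,0.1],[1,1.2,0.1],[1,1.2,0.1]],"dr":[[0,0,0],[0,0,0],[0,0,0],[0,0,0]]}'
python3 -m crank '{"travel":[[1,1.2,0],[1,1.2,0]],"dr":[[0,0,0],[0,0,0]]}'
python3 - <<'E'
from h import *
go(0,76,11,40)
t=eyes.capture("top")
cv2.imwrite("pics/tz7.png",cv2.resize(t["img"][215:335,180:370],None,fx=4,fy=4)[:,:,::-1])
E
```

```text
clock: 9.22
position: [526.4, 94.8, 10.3]
eef_rot: [1.826, -0.803, -1.904]
force: [0.9, 4.2, -0.6]
width: 30.1
clock: 9.38
position: [526.0, 91.7, 10.3]
eef_rot: [1.827, -0.803, -1.904]
force: [0.9, 2.5, 0.3]
width: 30.0
t 9.38 pos [526.   91.7  10.3] stall [ 0.7 76.7] F [0.9 2.5 0.3] w 30.0
 tool travel [-0.1  1.   0.7] dist 1.2  dr [ 0.3 -0.9  0.6]
 tool axes [[-0.08, -0.63, -0.77], [-0.11, -0.76, 0.64], [-0.99, 0.14, -0.01]]
```

View pics/tz7.png

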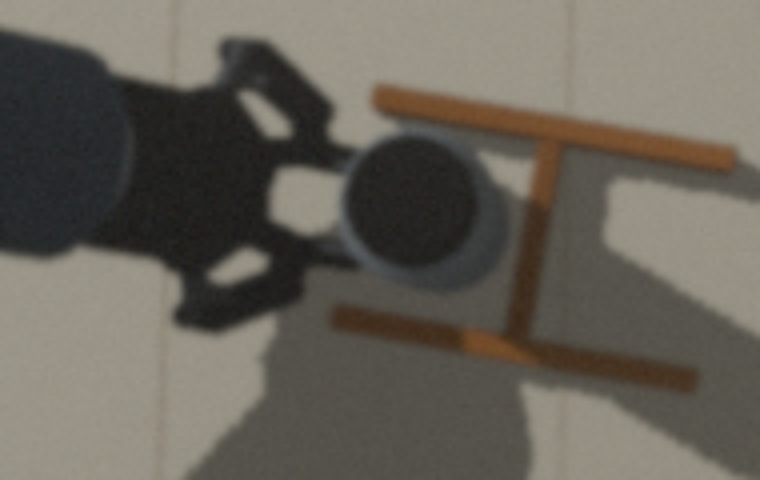

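Base edge is now at about (508,217) and the divider face at about (521,220): a few mm remain and there is no force jump yet.

```bash
python3 -m crank '{"travel":[[0.8,1,0.1],[0.8,1,0.1]],"dr":[[0,0,0],[0,0,0]]}'
python3 -m crank '{"travel":[[0.8,1,0.1],[0.8,1,0]],"dr":[[0,0,0],[0,0,0]]}'
python3 - <<'E'
from h import *
go(0,72,11,40)
t=eyes.capture("top")
cv2.imwrite("pics/tz8.png",cv2.resize(t["img"][215:335,180:370],None,fx=4,fy=4)[:,:,::-1])
E
```

```text
clock: 9.6
position: [525.3, 88.7, 10.3]
eef_rot: [1.826, -0.803, -1.904]
force: [0.5, 3.6, 0.1]
width: 30.1
clock: 9.77
position: [524.8, 86.0, 10.3]
eef_rot: [1.826, -0.803, -1.904]
force: [0.7, 4.6, 1.6]
width: 29.9
t 9.77 pos [524.8  86.   10.3] stall [ 0.4 70.8] F [0.7 4.6 1.6] w 29.9
 tool travel [-1.3 -0.5  0.4] dist 1.4  dr [ 0.3 -0.9  0.6]
 tool axes [[-0.08, -0.63, -0.77], [-0.11, -0.76, 0.64], [-0.99, 0.14, -0.01]]
```

View pics/tz8.png

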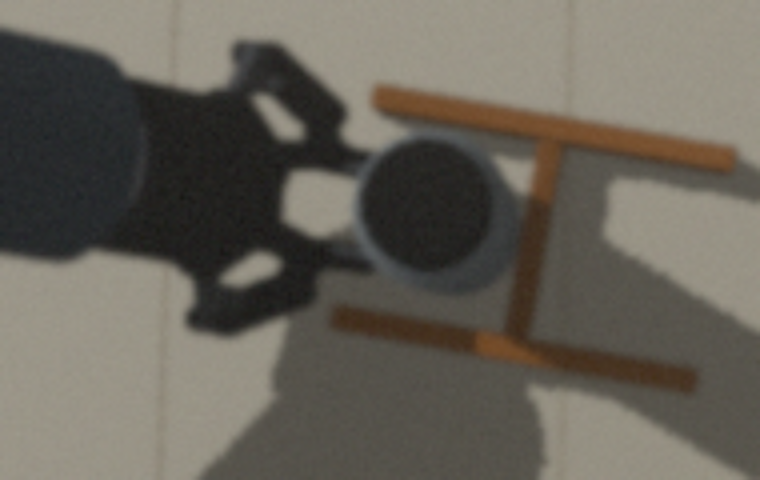

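Almost touching: edge at (519,220) and divider face at about (522,222). Two more small rows to confirm contact by force.

```bash
python3 -m crank '{"travel":[[0.7,0.8,0],[0,0,0]],"dr":[[0,0,0],[0,0,0]]}'
python3 -m crank '{"travel":[[0.7,0.8,0],[0,0,0]],"dr":[[0,0,0],[0,0,0]]}'
```

```text
clock: 9.98
position: [525.0, 85.9, 10.3]
eef_rot: [1.83, -0.801, -1.904]
force: [-0.3, 4.2, 0.2]
width: 29.8
clock: 10.15
position: [525.0, 85.9, 10.3]
eef_rot: [1.832, -0.799, -1.905]
force: [-0.4, 2.5, 0.5]
width: 29.9
```

```bash
python3 -m crank '{"travel":[[0.8,1,0],[0.8,1,0]],"dr":[[0,0,0],[0,0,0]]}'
python3 - <<'E'
from h import *
go(0,72,11,40)
s=eyes.capture("scene"); cv2.imwrite("pics/s9.png",cv2.resize(s["img"][130:290,250:450],None,fx=3.7,fy=3.7)[:,:,::-1])
t=eyes.capture("top")
cv2.imwrite("pics/tz9.png",cv2.resize(t["img"][215:335,180:370],None,fx=4,fy=4)[:,:,::-1])
E
```

```text
clock: 10.32
position: [525.2, 85.5, 10.2]
eef_rot: [1.836, -0.796, -1.905]
force: [-2.1, 10.3, 1.8]
width: 29.9
t 10.32 pos [525.2  85.5  10.2] stall [ 0.9 70.4] F [-2.1 10.3  1.8] w 29.9
 tool travel [-1.6 -0.8  0.9] dist 2.0  dr [ 0.2 -1.1  1. ]
 tool axes [[-0.08, -0.62, -0.78], [-0.11, -0.77, 0.63], [-0.99, 0.14, -0.01]]
```

View pics/s9.png

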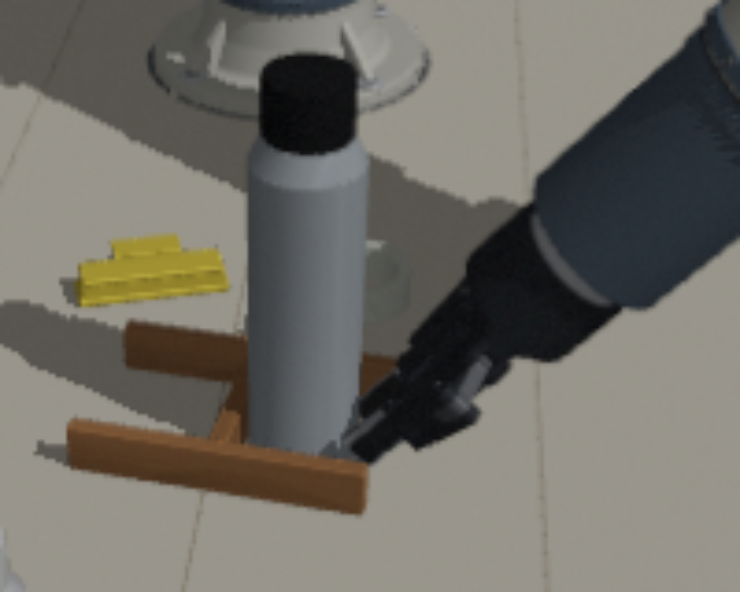

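View pics/tz9.png

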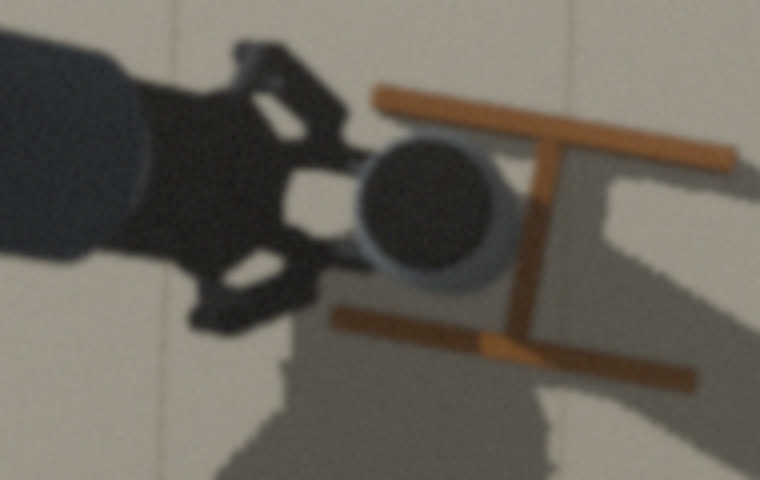

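Force rose to 10 N with no advance, so the flask is against the divider. Both views show it upright in the bay. Backing off horizontally along the same line.

```bash
python3 -m crank '{"travel":[[-0.6,-0.8,0],[-1.3,-1.5,0],[-2.5,-3,0],[-4,-4.6,0],[-5,-6,0],[-5,-6,0],[-5,-6,0],[0,0,0]],"dr":[[0,0,0],[0,0,0],[0,0,0],[0,0,0],[0,0,0],[0,0,0],[0,0,0],[0,0,0]]}'
python3 -m crank '{"travel":[[-6,-4,0],[-6,-4,0],[-6,-4,0],[-6,-4,0],[-6,-4,0],[-6,-4,0],[0,0,0],[0,0,0]],"dr":[[0,0,0],[0,0,0],[0,0,0],[0,0,0],[0,0,0],[0,0,0],[0,0,0],[0,0,0]]}'
python3 - <<'E'
from h import *
s=eyes.capture("scene"); cv2.imwrite("pics/s10.png",s["img"][:,:,::-1])
t=eyes.capture("top")
cv2.imwrite("pics/tz10.png",cv2.resize(t["img"][215:335,180:370],None,fx=4,fy=4)[:,:,::-1])
cv2.imwrite("pics/t10.png",t["img"][:,:,::-1])
a=biggest((cv2.cvtColor(t["img"],cv2.COLOR_RGB2GRAY)<45).astype(np.uint8),(262,240,310,290)); e=cv2.minEnclosingCircle(a); q=plane(t,[e[0]],235)[0]; print(e,q,np.round(st(q),1))
E
```

```text
clock: 11.08
position: [528.4, 121.5, 11.0]
eef_rot: [1.826, -0.803, -1.906]
force: [0.4, 0.1, -0.6]
width: 29.9
clock: 11.75
position: [534.8, 168.2, 24.8]
eef_rot: [1.826, -0.802, -1.906]
force: [-0.0, -0.3, 0.3]
width: 29.8
((286.5676574707031, 266.23760986328125), 15.768401145935059) [517.31263368  52.09212768 235.        ] [-1.8 36.2]
```

View pics/s10.png

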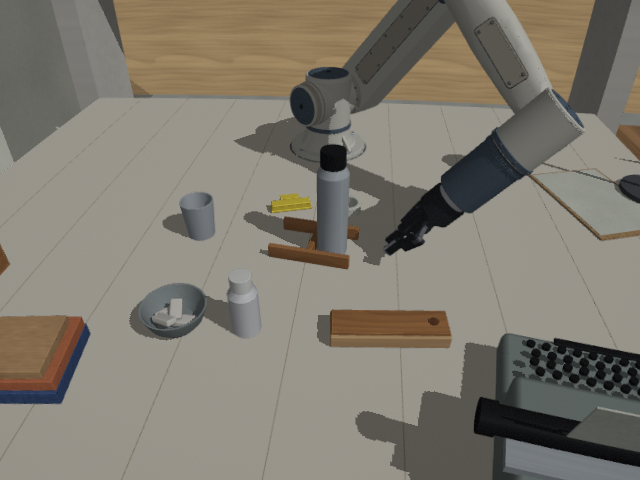

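View pics/tz10.png

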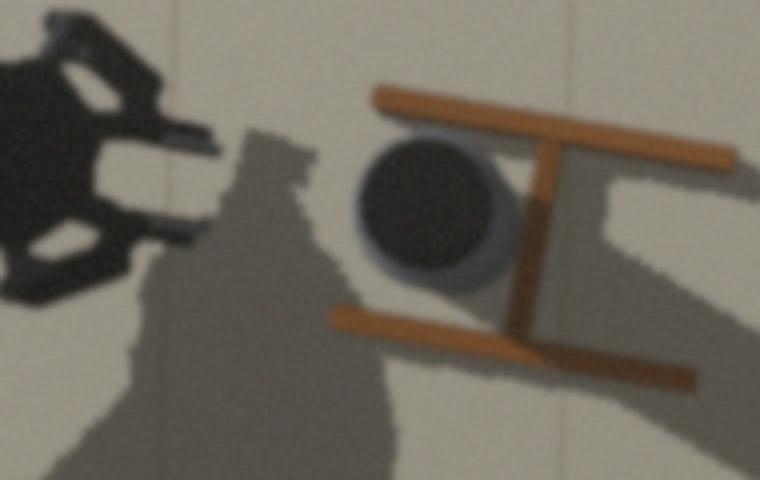

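View pics/t10.png

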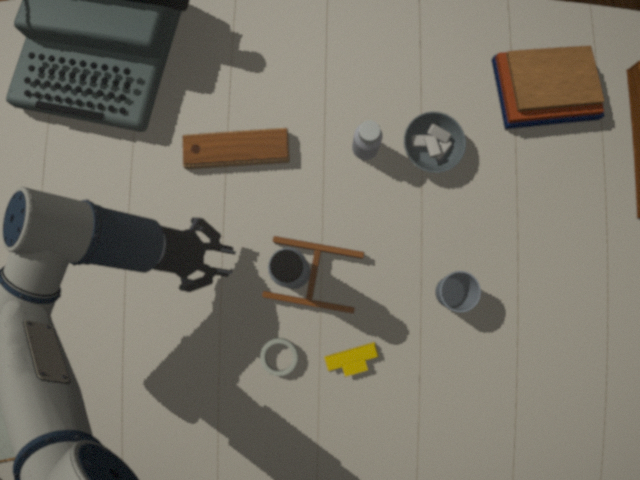

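The flask stands upright in the bay: stopper disc at (287,266) in the top view, about (-2, 36) mm in the stall frame, touching the divider. The fingers are clear and the other objects are at their original pixels. Handing in.

```bash
python3 -c "from workcell import sign_off; print(sign_off())"
```

```text
the job is handed in; nothing more can be done
None
```

I pushed the flask into the stall's +y bay until it stood upright against the dividing wall, and handed the job in at about 12 s on the robot's clock. I tilted the gripper about 40° to keep its body off the tall flask and pushed low with the two fingertips 30 mm apart.

**Last checks:**
- **Contact:** at the end the push force rose to about 10 N and the flask stopped advancing, so it was touching the divider.
- **Position:** after the fingers backed off, the top view put the flask at about x −2 mm, y +36 mm in the stall frame, within limits. It touches at 38 mm, and 36 mm is within the roughly 2 mm calibration error.
- **Other things on the desk:** by eye in the final pictures, they all stood where they started.

**Disagreement:** during the push the scene camera's rough estimate of the flask's sideways position read 7–10 mm more than the top view's. I steered by the top view, because the stall was measured in it too. The scene estimate stopped working near the end, when the gripper came into its search area, so I ignored it there. No other check failed.

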